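Load a blank tube in the colorimeter and hold its keyed collar home

ROBOT

A 7-joint arm with a two-finger parallel gripper is mounted at the origin on a cart in front of the work surface, level with it; the furniture and walls round the work are solid. World frame = base frame: x ahead of the robot, y to its left, z up, the work surface at z = 0. Lengths are in m, angles in rad, forces in N, time in s.
With the tool pointing down it reaches from about 0.4 to 0.85 m from the base axis. Payload 10.4 kg.
Tool frame: the origin (TCP) lies at the very end of the fingers, on their centre line; the grasp point (between the pads) lies pinch_z behind it (pinch_z is the distance from the TCP to the grasp point, in m); z points along the fingers, y is the direction in which the jaws open and shut (so a half turn about z gives the same grasp; the last joint's range is limited). The gripper opens to 87 mm and grips with 3 to 60 N. Pads are 19 mm wide; open, the fingers measure 117 mm over their backs; the gripper's body (75 mm by 190 mm) begins 51 mm behind the grasp point.
Start: joints at [-1.214, 0.332, -0.065, 1.46, 0.022, 1.35, -0.088], TCP at [0.232, 0.58, 0.223] pointing down, gripper open.
Joint ranges: [-2.6, 2.6], [-0.5, 2.12], [-1.47, 1.34], [0.16, 2.42], [-1.27, 4.41], [0.06, 2.06], [-2.6, 2.6]. Speed limits (rad/s): [2.22, 2.22, 2.79, 2.79, 3.14, 3.14, 3.14].

INTERFACE

Orientations are given as [roll, pitch, yaw] about the fixed x, y, z axes, in that order (R = Rz(yaw) Ry(pitch) Rx(roll)).
In Python, from rig import * gives the robot as it stands. The module is installed in compiled form; this text tells all that it offers.
- The arm moves only by the shell command python3 -m handwheel 'ROWS'. ROWS is JSON, a list of rows, each a list of 7 numbers: the turn, a rotation vector about the tool's x, y, z in degrees, then the shift along the tool's x, y, z in mm, then the finger opening in mm, from 0 to 87. In form: [[rx, ry, rz, tx, ty, tz, fingers], ...]. A call has exactly 8 rows; each row is the pose to reach, as a shift and turn from the pose measured when the call began, along the tool's axes at that moment; what a row does not reach only later rows make up. A row lasts 1/8 s, in which the tool goes at most 62.5 mm and 10.7 degrees, less where a joint would pass 70% of its speed; a pose out of reach is approached as far as the arm can. A call with a gripper value outside its range is refused whole. The fingers move at their own pace and stop on an object; the grip force is fixed at half the most. Time passes only in rows, so rows that repeat a pose let the fingers close, or fill a call up. It gives the time, the measured TCP pose, the force and the opening at its end, in the units of the state.
- read_state(): the state, without advancing time (a new reading comes with each control period).
- camera(name): name is "side" or "top"; returns a dict with "image" (480x640x3 uint8, blue, green, red), "K" (3x3 intrinsics, pixels), "R" (3x3) and "t" (3): a world point X has camera coordinates R X + t. Camera axes: x right, y down, z forward; pixel columns grow to the right and rows downward; lengths in m; the calibration is good to about 2 mm. A picture is of the moment at which its call begins. There is no depth.
- close_job(): hands the job in, once; it reports no verdict.
The state is a dict: "time": time; "joint_pos": joint angles; "joint_velocities": joint speeds; "effort": joint torques, N m; "tcp_pos": TCP position; "orientation": TCP orientation; "wrist_force": force on the tool from outside, world axes, zero at the start; "moment": the same for the moment, N m; "opening": finger opening in m.
Only numpy, scipy, OpenCV 4.12 (cv2) and the standard library are available. Lean on these libraries where they do the work, as an engineer would, in place of code of your own. Each camera call takes 0.05 s, during which the arm holds its last target.

TASK

Zero the bench colorimeter: take the empty glass test tube from the wooden rack nearest the robot, beside the meter, and stand it fully down in the tube well, in the middle of the meter's collar. Then turn the knurled collar clockwise, trying it downwards as you go, until its hidden keyway drops over the pin, push it fully home against its spring and finish while holding it pushed home (do not let go). Keep the tube upright and leave the other things where they are.

Things in the scene. Friction and masses are not known exactly. Their poses are not given: they have to be found in the camera images.
- tube_mid (a point): centre of the loose empty glass test tube, half-way up: a round tube 18.6 mm in diameter and 125 mm long, about 20 g; z along the tube, mouth up. It starts upright in a hole of the wooden rack, about 65 mm of it free above the rack. Fully down in the meter's well its centre is 62.5 mm above well_axis and 24 mm of it stand out above the raised collar
- rack: the wooden test-tube rack beside the meter (not the one with four tubes at the wall), fixed, pointing away from the robot, 60 x 218 x 74 mm; origin at the middle of its underside, y along its length; the tube stands in the hole at y = +14.5 mm, its foot 14 mm above the rack's underside
- meter: the bench colorimeter, a white housing with grey sides 144 x 124 x 66 mm, fixed; origin at the middle of its underside on the work surface, front (dark display) facing its own -x; the well and the collar stand in the middle of its top, their axis through the origin, z up
- well_axis (a point): the floor of the tube well, on its axis, 8 mm above the work surface. The well is an upright round bore 22 mm in diameter, its mouth (with a small 25 mm lead-in) 90 mm above this floor; the collar stands round it with a 32 mm opening whose top edge is 101 mm above this floor while it is raised
- collar_grip (a point): on the collar's axis, half-way up its knurled grip; sinks with the collar but does not turn with it. The grip is round, 46 mm in diameter and 18 mm tall (9 mm above and below this point), open in the middle for the tube; below it a plain skirt 66 mm in diameter and 15 mm tall makes a ledge 10 mm wide, all the way round, 9 mm below this point, on which fingertips may bear
- collar (a joint): how far the collar is pushed down, m: 0 raised (a spring keeps it there), about 0.002 when its inner lip rests on the pin, 0.008 fully home, at a stop. It takes about 4 N to push it to the pin and 7 N to hold it home; let go, it springs up. It goes past 0.002 only where the keyway stands over the pin
- beaker_mid (a point): small glass beaker, 62 x 68 x 80 mm, loose, a bystander; its centre, half-way up
- tape_mid (a point): roll of tape lying flat, 98 mm in diameter, 25 mm tall, loose, a bystander; its centre
- jar_mid (a point): jar with a screw cap, 48 mm in diameter, 70 mm tall, loose, a bystander; its centre, half-way up
- collar_ring (a joint): how far the collar is turned, rad, growing clockwise seen from above, light friction. The keyway cannot be seen: it comes over the pin somewhere between 0.35 and 1.3 rad clockwise of where the collar starts, and fits within about 0.14 rad either way

How it is judged:
By the outcome, as a careful person would: the job done as asked, in the order asked, and still so for the second after the job is handed in, while the arm keeps its last pose, push and grip.
It also fails if it takes over 58 s, if anything falls off the work surface, if the arm or the gripper's body presses on something with over 40 N, if the wrist force passes 120 N, or if a joint passes its speed limit or range.

## Working session

There is one attempt and no reset: what is moved stays moved. The work goes in short steps, Python scripts to look and compute and a shell command to move; the robot and the scene stay as the last step left them, time stands still between calls to the robot, and variables do not carry over. Pictures are saved under pics/ and viewed, and the job is handed in when it is done.

```bash
mkdir -p pics
python3 - <<'E'
from rig import *
import cv2
s=read_state()
for k,v in s.items(): print(k,v)
try: print(pinch_z)
except Exception as e: print(e)
for n in("side","top"):
    c=camera(n);cv2.imwrite(f"pics/{n}0.png",c["image"]);print(n,c["K"],c["R"],c["t"])
E
```

```text
time 0.0
joint_pos [-1.21358021  0.33287127 -0.06470424  1.46096719  0.02157576  1.3498704
 -0.08848614]
joint_velocities [ 0.00084867 -0.00081527 -0.00044879  0.00020131 -0.00015123 -0.00138112
 -0.00093831]
effort [ 4.51810856e-04 -6.23261046e+01  2.48829753e-02 -3.89905715e+01
 -6.12583640e-02  3.98975029e-02  1.69563787e-04]
tcp_pos [0.23156908 0.58009694 0.22174196]
orientation [-3.14017136e+00  4.08530426e-05  2.76181064e+00]
wrist_force [ 0.87466874 -0.06798889  1.81294107]
moment [ 0.00653572 -0.03828604  0.01764476]
opening 0.08730893674644764
0.0187
side [[455.09189139   0.         315.72093891]
 [  0.         455.09189139 237.88264679]
 [  0.           0.           1.        ]] [[ 0.99452219 -0.10389209 -0.01149128]
 [-0.06543238 -0.53305837 -0.84354453]
 [ 0.08151208  0.83967566 -0.53693628]] [-0.56839706  0.07582595  1.02479511]
top [[496.24466312   0.         318.1519228 ]
 [  0.         496.24466312 240.48572686]
 [  0.           0.           1.        ]] [[-0.00547414 -0.99980503 -0.01897181]
 [-0.98074015  0.009072   -0.19510627]
 [ 0.19524034  0.01753837 -0.9805986 ]] [-0.07295184  0.58367641  0.93613755]
```

View pics/side0.png

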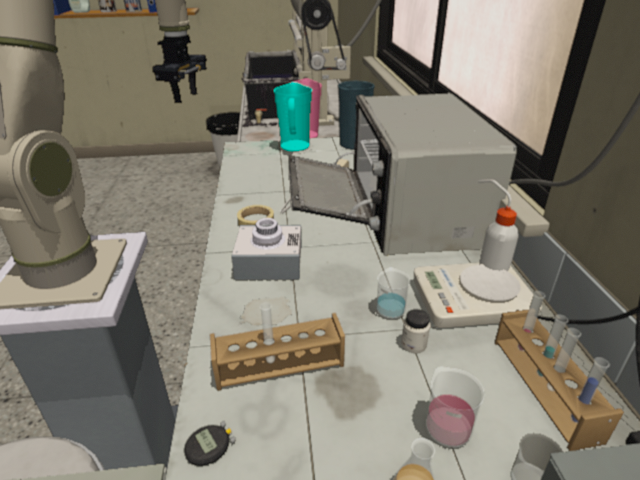

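View pics/top0.png

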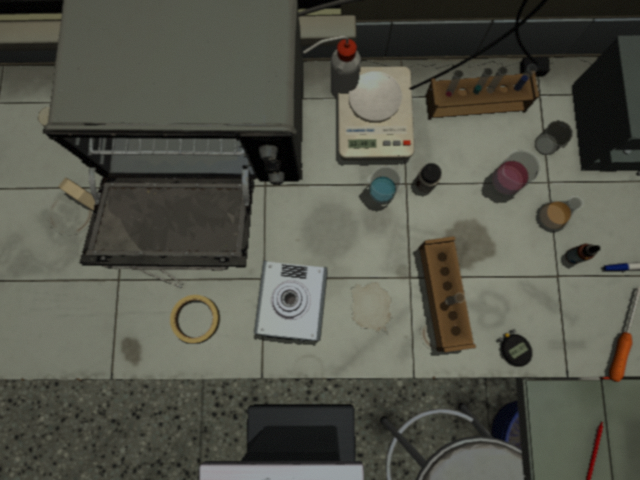

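The side view shows the meter's collar near (266,230) and the tube's mouth near (266,308). In the top view the collar is near (291,298) and the tube near (455,299). I'll enlarge both.

Run:
```python
import cv2,numpy as np
s=cv2.imread("pics/side0.png");t=cv2.imread("pics/top0.png")
def crop(im,x,y,w,h,f,n):
    c=cv2.resize(im[y:y+h,x:x+w],None,fx=f,fy=f,interpolation=cv2.INTER_CUBIC)
    for i in range(0,w,10):
        cv2.line(c,(i*f,0),(i*f,6 if i%50 else 14),(0,0,255),1)
        if i%20==0: cv2.putText(c,str(x+i),(i*f,22),0,.35,(0,0,255))
    for i in range(0,h,10):
        cv2.line(c,(0,i*f),(6,i*f),(0,0,255),1)
        if i%20==0: cv2.putText(c,str(y+i),(8,i*f+4),0,.35,(0,0,255))
    cv2.imwrite(f"pics/{n}.png",c)
crop(s,205,205,150,190,3,"s_c")
crop(t,245,230,100,120,5,"t_c1")
crop(t,410,230,90,130,4,"t_c2")
```

```text
(no output)
```

View pics/s_c.png

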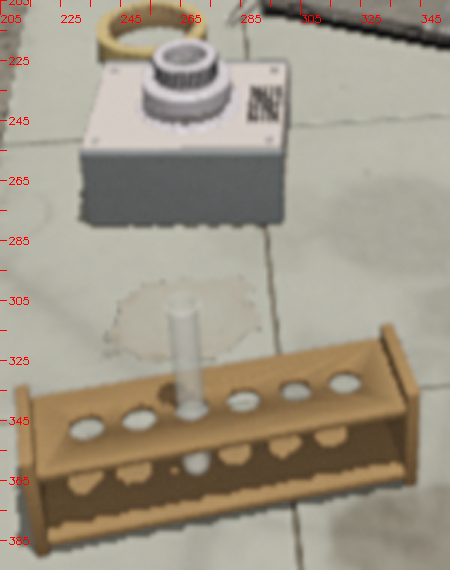

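View pics/t_c1.png

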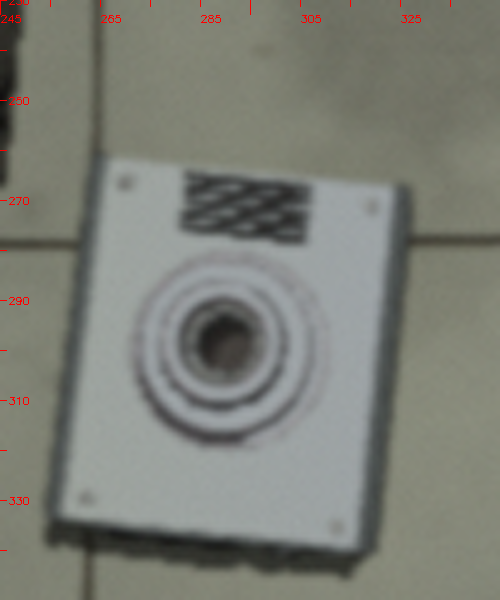

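View pics/t_c2.png

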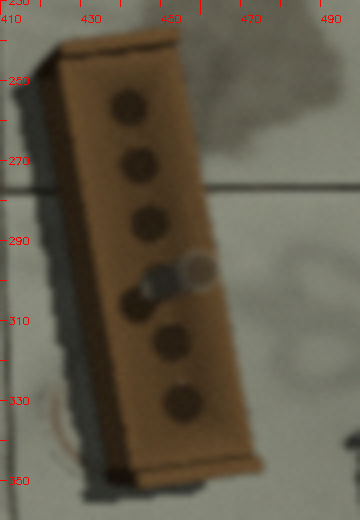

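```bash
cat > h.py <<'E'
from rig import *
import numpy as np,cv2
from scipy.optimize import least_squares
CK={}
def cam(n):
    if n not in CK: CK[n]=camera(n)
    return CK[n]
def onz(n,u,v,z):
    c=cam(n);d=c["R"].T@np.linalg.solve(c["K"],[u,v,1.]);o=-c["R"].T@c["t"]
    return o+d*(z-o[2])/d[2]
def proj(n,X):
    c=cam(n);p=c["K"]@(c["R"]@np.array(X)+c["t"]);return p[:2]/p[2]
def tri(a,b):
    f=lambda X:np.r_[proj("side",X)-a,proj("top",X)-b]
    r=least_squares(f,[.5,0,.1]);return r.x,r.fun
def crop(im,x,y,w,h,f,n):
    c=cv2.resize(im[y:y+h,x:x+w],None,fx=f,fy=f,interpolation=cv2.INTER_CUBIC)
    for i in range(0,w,10):
        cv2.line(c,(i*f,0),(i*f,6),(0,0,255),1)
        if i%20==0: cv2.putText(c,str(x+i),(i*f,18),0,.35,(0,0,255))
    for i in range(0,h,10):
        cv2.line(c,(0,i*f),(6,i*f),(0,0,255),1)
        if i%20==0: cv2.putText(c,str(y+i),(8,i*f+4),0,.35,(0,0,255))
    cv2.imwrite(f"pics/{n}.png",c)
def angs(): 
    from scipy.spatial.transform import Rotation as R
    return R.from_euler('xyz',read_state()["orientation"])
E
python3 - <<'E'
from h import *
np.set_printoptions(precision=4,suppress=True)
print("collar",onz("side",267.3,223.2,.109),onz("top",289.7,298.8,.109),tri((267.3,223.2),(289.7,298.8)))
print("tube",onz("side",265.7,305.7,.139),onz("top",460.2,297.8,.139),tri((265.7,305.7),(460.2,297.8)))
print("tube@.074 top",onz("top",450,300.5,.074))
# meter top corners z=.066
for p in[(264.5,261.5),(326,267),(318,340),(256,333.5)]: print("m",onz("top",*p,.074 if 0 else .066))
for p in[(437,257),(440,271),(447.3,286),(453,315.5),(456,331)]: print("hole",onz("top",*p,.074))
st=read_state();print(angs().as_matrix())
E
```

```text
collar [ 0.4649 -0.028   0.109 ] [ 0.4631 -0.0249  0.109 ] (array([ 0.4639, -0.0246,  0.1069]), array([-0.4263,  0.0778, -0.0314, -0.3702]))
tube [ 0.4601 -0.3323  0.139 ] [ 0.4603 -0.3312  0.139 ] (array([ 0.4602, -0.3314,  0.1382]), array([ 0.0923, -0.0152,  0.0109,  0.1062]))
tube@.074 top [ 0.4605 -0.3287  0.074 ]
m [0.5401 0.0285 0.066 ]
m [ 0.5281 -0.0925  0.066 ]
m [ 0.3879 -0.0761  0.066 ]
m [0.4008 0.0426 0.066 ]
hole [ 0.5448 -0.3084  0.074 ]
hole [ 0.5174 -0.3127  0.074 ]
hole [ 0.4883 -0.3252  0.074 ]
hole [ 0.4321 -0.3328  0.074 ]
hole [ 0.4032 -0.3367  0.074 ]
[[-0.9287  0.3707 -0.0003]
 [ 0.3707  0.9287 -0.0008]
 [-0.     -0.0008 -1.    ]]
```

```bash
cat >> h.py <<'E'
def shift(T,yaw=None):
    from scipy.spatial.transform import Rotation as R
    s=read_state();A=R.from_euler('xyz',s["orientation"])
    d=A.inv().apply(np.array(T)-s["tcp_pos"])*1000
    B=R.from_euler('xyz',[np.pi,0,s["orientation"][2] if yaw is None else yaw])
    print("t",s["time"],"tcp",s["tcp_pos"].round(4) if hasattr(s["tcp_pos"],'round') else s["tcp_pos"],"shift mm",d.round(1),"rotvec deg",(A.inv()*B).as_rotvec(degrees=True).round(2))
E
python3 -c "
from h import *
shift([.47,.05,.222]);shift([.4605,-.33,.222])"
```

```text
t 0.2 tcp [0.2316 0.5802 0.2221] shift mm [-4.180e+02 -4.041e+02  4.000e-01] rotvec deg [-0.05  0.   -0.  ]
t 0.2 tcp [0.2316 0.5802 0.2221] shift mm [-5.500e+02 -7.605e+02  7.000e-01] rotvec deg [-0.05  0.   -0.  ]
```

```bash
python3 -m handwheel '[[0,0,0,-35,-34,0,60],[0,0,0,-80,-77,0,60],[0,0,0,-125,-121,0,60],[0,0,0,-170,-164,0,60],[0,0,0,-215,-208,0,60],[0,0,0,-260,-251,0,60],[0,0,0,-305,-295,0,60],[0,0,0,-350,-338,0,60]]'; python3 -c "
from h import *
shift([.4605,-.33,.222]);print(read_state()['joint_pos'])"
```

```text
time: 1.2
tcp_pos: [0.4316, 0.1351, 0.2225]
orientation: [-3.141, 0.0, 2.762]
wrist_force: [0.9, 0.2, -0.2]
opening: 0.0602
t 1.2 tcp [0.4316 0.1351 0.2225] shift mm [-199.2 -421.3    0.6] rotvec deg [-0.01  0.01 -0.  ]
[-0.72530675 -0.06914629  0.30882299  1.90698987  0.02206956  1.3004852
  0.76804112]
```

```bash
python3 -m handwheel '[[0,0,0,-25,-53,0,60],[0,0,0,-50,-106,0,60],[0,0,0,-75,-159,0,60],[0,0,0,-100,-212,0,60],[0,0,0,-125,-264,0,60],[0,0,0,-150,-317,0,60],[0,0,0,-175,-370,0,60],[0,0,0,-199,-421,0,60]]'; python3 -c "
from h import *
shift([.4605,-.33,.165]);print(read_state()['joint_pos'])"
```

```text
time: 2.2
tcp_pos: [0.4606, -0.3313, 0.2229]
orientation: [3.142, 0.001, 2.763]
wrist_force: [1.2, 1.2, 1.1]
opening: 0.0601
t 2.2 tcp [ 0.4606 -0.3313  0.2229] shift mm [ 0.6  1.2 57.9] rotvec deg [0.   0.06 0.  ]
[-0.18863567  0.26137597  0.87435343  1.65656642 -0.20651141  1.31924893
  1.91258443]
```

```bash
python3 -m handwheel '[[0,0,0,0,1,8,50],[0,0,0,0,1,16,50],[0,0,0,0,1,24,50],[0,0,0,0,1,32,50],[0,0,0,0,1,40,50],[0,0,0,0,1,48,50],[0,0,0,0,1,58,50],[0,0,0,0,1,70,50]]'; python3 -c "
from h import *
shift([.4605,-.33,.11])
crop(cam('side')['image'],215,220,120,160,4,'s1');crop(cam('top')['image'],410,220,110,130,4,'t1')
for n in('side','top'): print(proj(n,read_state()['tcp_pos']))"
```

```text
time: 3.2
tcp_pos: [0.461, -0.3305, 0.1522]
orientation: [3.142, 0.001, 2.763]
wrist_force: [-0.2, -0.9, 1.0]
opening: 0.0498
t 3.2 tcp [ 0.461  -0.3305  0.1522] shift mm [ 0.7  0.2 42.2] rotvec deg [0.   0.07 0.  ]
[265.29081509 298.60819503]
[461.32692409 297.21226503]
```

View pics/s1.png

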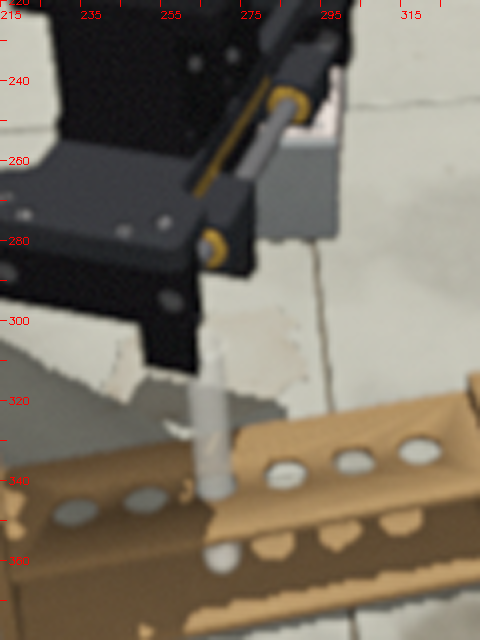

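View pics/t1.png

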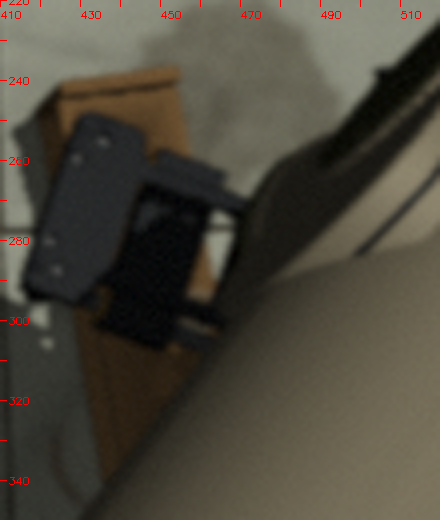

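The side view shows the near finger at (257,310) beside the tube. The projected TCP column, 265, lies on the tube axis. The arm blocks the top view. Descending.

```bash
python3 -m handwheel '[[0,0,0,0,0,7,50],[0,0,0,0,0,14,50],[0,0,0,0,0,21,50],[0,0,0,0,0,28,50],[0,0,0,0,0,35,50],[0,0,0,0,0,42,50],[0,0,0,0,0,42,50],[0,0,0,0,0,42,50]]' &&  python3 -m handwheel '[[0,0,0,0,0,0,40],[0,0,0,0,0,0,34],[0,0,0,0,0,0,28],[0,0,0,0,0,0,24],[0,0,0,0,0,0,20],[0,0,0,0,0,0,12],[0,0,0,0,0,0,12],[0,0,0,0,0,0,12]]'; python3 -c "
from h import *
shift([.4605,-.33,.11])
crop(cam('side')['image'],215,220,120,160,4,'s2')"
```

```text
time: 4.3
tcp_pos: [0.4604, -0.33, 0.1095]
orientation: [-3.142, -0.001, 2.763]
wrist_force: [0.2, 0.5, 0.0]
opening: 0.0501
time: 5.3
tcp_pos: [0.4604, -0.33, 0.1095]
orientation: [-3.142, -0.001, 2.763]
wrist_force: [-0.1, 0.5, -0.0]
opening: 0.018
t 5.3 tcp [ 0.4604 -0.33    0.1095] shift mm [-0.1  0.1 -0.5] rotvec deg [-0.   -0.05  0.  ]
```

View pics/s2.png

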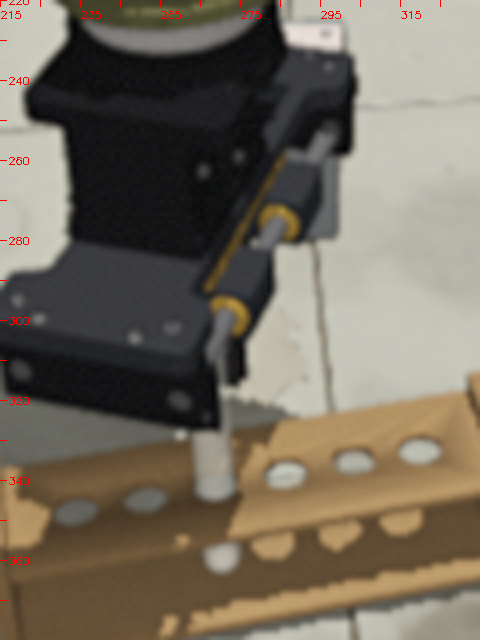

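Opening is 18 mm, so the tube is held. Lifting.

```bash
python3 -m handwheel '[[0,0,0,0,0,-8,12],[0,0,0,0,0,-22,12],[0,0,0,0,0,-40,12],[0,0,0,0,0,-60,12],[0,0,0,0,0,-80,12],[0,0,0,0,0,-100,12],[0,0,0,0,0,-120,12],[0,0,0,0,0,-135,12]]'; python3 -c "
from h import *
shift([.464,-.0255,.244])
crop(cam('side')['image'],205,180,150,190,4,'s3')"
```

```text
time: 6.35
tcp_pos: [0.4606, -0.3304, 0.2464]
orientation: [3.142, 0.001, 2.763]
wrist_force: [0.4, -0.3, -0.3]
opening: 0.0175
t 6.35 tcp [ 0.4606 -0.3304  0.2464] shift mm [109.7 284.5   2.3] rotvec deg [0.   0.04 0.  ]
```

View pics/s3.png

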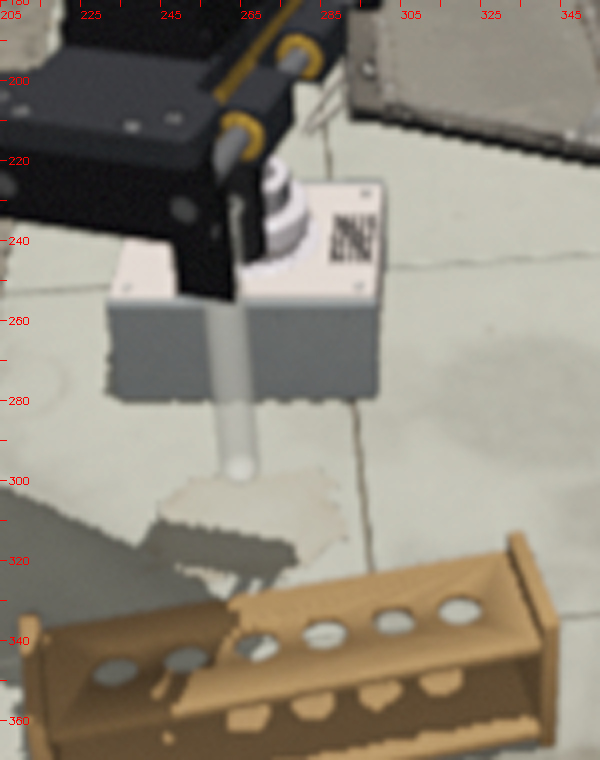

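The tube is out of the rack, with its foot at about (264,298). Moving over the well.

```bash
python3 -m handwheel '[[0,0,0,7,18,0,12],[0,0,0,22,57,0,12],[0,0,0,40,103,0,12],[0,0,0,58,150,0,12],[0,0,0,76,197,0,12],[0,0,0,94,244,0,12],[0,0,0,106,274,0,12],[0,0,0,110,284,0,12]]'; python3 -c "
from h import *
for z in (.1,.15,.2,.246): print('exp at rack',z,proj('side',[.4606,-.3304,z]))
shift([.464,-.0255,.244]);x,y,z=read_state()['tcp_pos']
for q in (z-.0955,z-.04): print('exp',q,proj('side',[x,y,q]),proj('top',[x,y,q]))
crop(cam('side')['image'],195,150,150,140,5,'s4');crop(cam('top')['image'],240,230,110,120,5,'t4')"
```

```text
time: 7.4
tcp_pos: [0.4639, -0.0245, 0.2476]
orientation: [3.141, 0.002, 2.765]
wrist_force: [0.1, -1.1, -0.4]
opening: 0.0179
exp at rack 0.1 [267.70879431 323.4318349 ]
exp at rack 0.15 [265.50760471 299.44190964]
exp at rack 0.2 [263.13197119 273.55078663]
exp at rack 0.246 [260.77381852 247.85018077]
t 7.45 tcp [ 0.464  -0.0244  0.2476] shift mm [-0.4 -1.   3.6] rotvec deg [0.   0.13 0.  ]
exp 0.15208764026859792 [265.4187083  204.79910239] [287.60936969 296.34056383]
exp 0.2075876402685979 [263.49617347 180.84670024] [284.95392517 293.50402073]
```

View pics/s4.png

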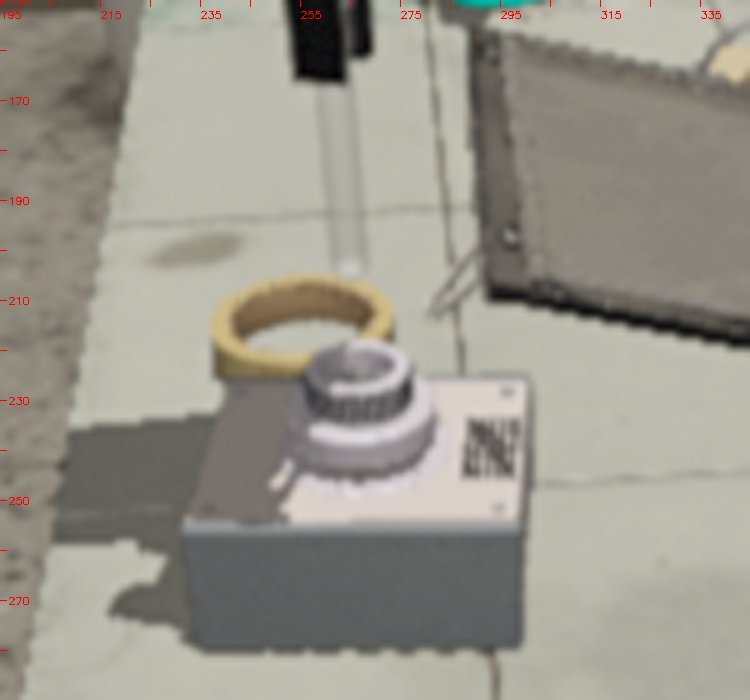

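View pics/t4.png

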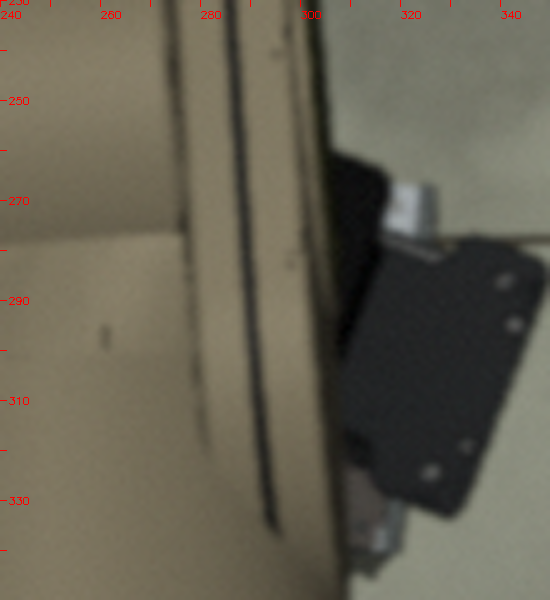

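The side view puts the tube foot at (264.8,204) and the collar opening at (266.5,222.7). That lines up to within about 0.5 px along the tilted vertical. The top view is blocked by the arm. Lowering to just above the collar.

```bash
python3 -m handwheel '[[0,0,0,-0.5,-1,6,12],[0,0,0,-0.8,-1,12,12],[0,0,0,-0.8,-1,18,12],[0,0,0,-0.8,-1,24,12],[0,0,0,-0.8,-1,30,12],[0,0,0,-0.8,-1,34,12],[0,0,0,-0.8,-1,36,12],[0,0,0,-0.8,-1,36,12]]'; python3 -c "
from h import *
shift([.4645,-.0255,.16]);x,y,z=read_state()['tcp_pos']
print(proj('side',[x,y,z-.0955]),proj('side',[x,y,z-.0955+.0093]),proj('side',[.4645,-.0255,.109]))
crop(cam('side')['image'],235,170,65,85,9,'s5')"
```

```text
time: 8.5
tcp_pos: [0.4645, -0.0272, 0.2116]
orientation: [-3.141, 0.003, 2.764]
wrist_force: [-0.5, 0.4, 0.6]
opening: 0.018
t 8.5 tcp [ 0.4645 -0.0272  0.2116] shift mm [ 0.8  1.6 51.6] rotvec deg [-0.01  0.14 -0.  ]
[266.85863074 220.20017622] [266.55772134 216.43818275] [267.07528642 222.63723006]
```

View pics/s5.png

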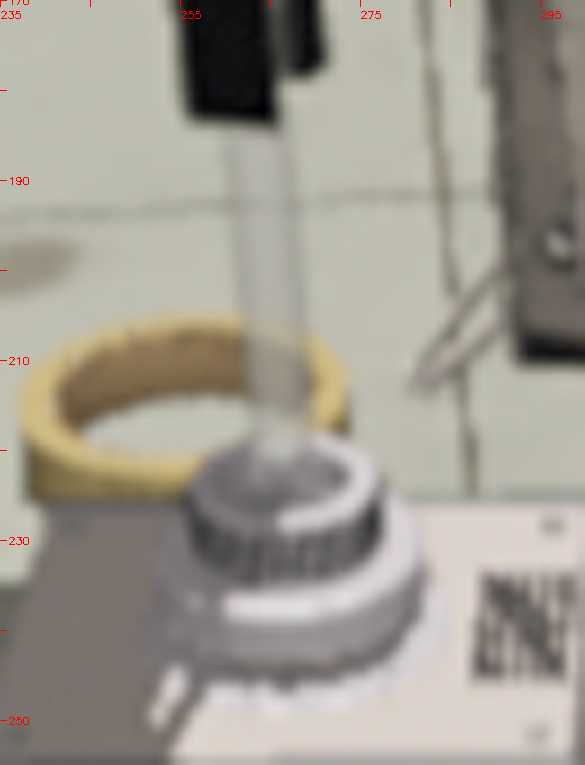

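The tube foot is at about (266.2,222.8), centred on the collar opening at (266.7,223.3). Lowering into the lead-in and watching the forces.

```bash
python3 -m handwheel '[[0,0,0,0.8,1.6,0,12],[0,0,0,0.8,1.6,4,12],[0,0,0,0.8,1.6,8,12],[0,0,0,0.8,1.6,12,12],[0,0,0,0.8,1.6,16,12],[0,0,0,0.8,1.6,20,12],[0,0,0,0.8,1.6,24,12],[0,0,0,0.8,1.6,26,12]]'; python3 -c "
from h import *
shift([.4645,-.0255,.16]);print(read_state()['moment'])
crop(cam('side')['image'],235,170,65,85,9,'s6')"
```

```text
time: 9.55
tcp_pos: [0.4666, -0.0253, 0.1882]
orientation: [3.139, 0.007, 2.764]
wrist_force: [-2.1, 1.2, 25.5]
opening: 0.0175
t 9.55 tcp [ 0.4666 -0.0253  0.1882] shift mm [ 2.1 -1.  28.2] rotvec deg [0.16 0.39 0.  ]
[ 0.2249565   0.61833061 -0.02845633]
```

View pics/s6.png

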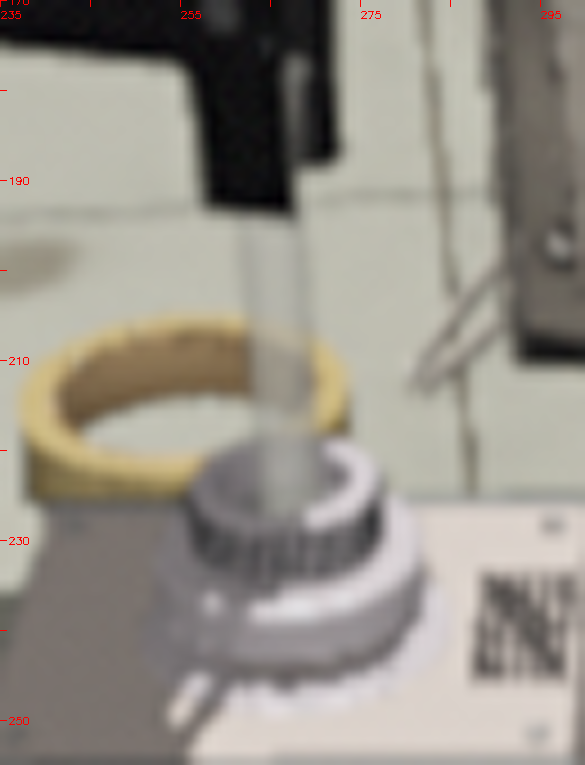

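At z=0.188 the foot has met the rim of the bore with 25 N. The tool has been pushed to x=0.4666, and the reaction points toward -x and +y. I'll back off, then shift that way.

```bash
python3 -m handwheel '[[0,0,0,0,0,-3,12],[0,0,0,0,0,-6,12],[0,0,0,0,0,-8,12],[0,0,0,0,0,-8,12],[0,0,0,0,0,-8,12],[0,0,0,0,0,-8,12],[0,0,0,0,0,-8,12],[0,0,0,0,0,-8,12]]'; python3 -c "
from h import *
shift([.4640,-.0238,.1955]);print(read_state()['moment'])
x,y,z=read_state()['tcp_pos']
for q in(z-.0862,z-.02):print(proj('side',[x,y,q]))
crop(cam('side')['image'],235,170,65,85,9,'s7');cv2.imwrite('pics/t7.png',cam('top')['image'])"
```

```text
time: 10.6
tcp_pos: [0.4666, -0.0252, 0.1962]
orientation: [3.139, 0.007, 2.764]
wrist_force: [-0.1, -0.6, -0.7]
opening: 0.0179
t 10.6 tcp [ 0.4666 -0.0252  0.1962] shift mm [2.9 0.3 0.6] rotvec deg [0.17 0.4  0.  ]
[0.03811997 0.0396337  0.00099063]
[268.01940387 222.12287803]
[265.8635649 194.697912 ]
```

View pics/s7.png

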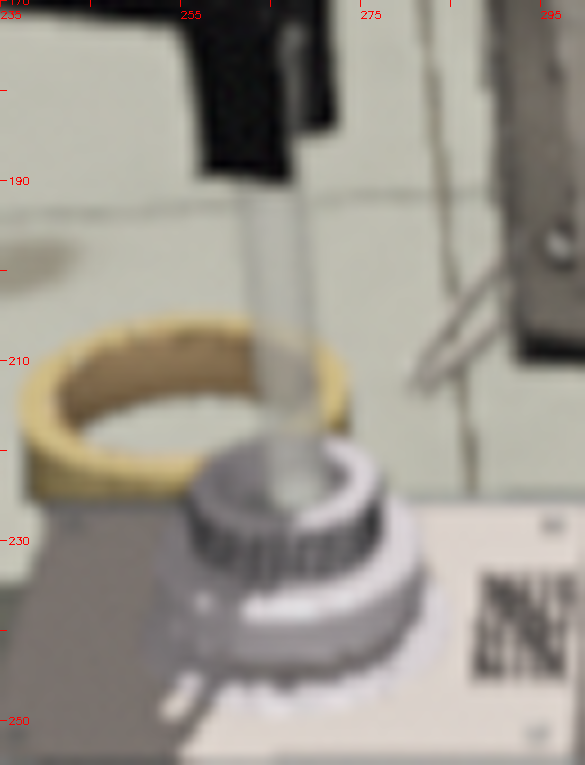

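Run:
```python
from h import *
th=np.linspace(0,2*np.pi,80)
def ov(n,src,box,f,c,out):
    im=cv2.imread(src);x,y,w,h=box
    g=cv2.resize(im[y:y+h,x:x+w],None,fx=f,fy=f,interpolation=cv2.INTER_CUBIC)
    for r,z,col in((.023,.109,(0,0,255)),(.016,.109,(0,160,0)),(.033,.091,(255,0,0)),(.033,.076,(255,0,255))):
        P=np.array([proj(n,[c[0]+r*np.cos(a),c[1]+r*np.sin(a),z]) for a in th])
        P=((P-[x,y]+.5)*f-.5)
        cv2.polylines(g,[P.round().astype(int)],True,col,1)
    return g
A=ov("side","pics/side0.png",(240,205,55,50),7,(.464,-.0255),0)
B=ov("side","pics/side0.png",(240,205,55,50),7,(.464,-.0225),0)
cv2.imwrite("pics/ovs.png",np.hstack([A,B]))
A=ov("top","pics/top0.png",(262,270,55,55),7,(.464,-.0255),0)
B=ov("top","pics/top0.png",(262,270,55,55),7,(.464,-.0235),0)
cv2.imwrite("pics/ovt.png",np.hstack([A,B]))
```

```text
(no output)
```

View pics/ovs.png

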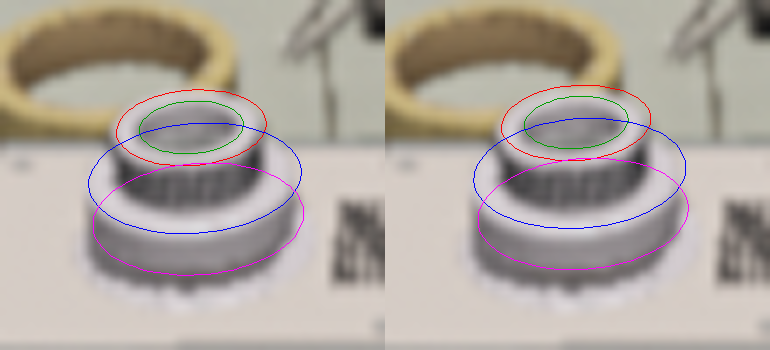

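View pics/ovt.png

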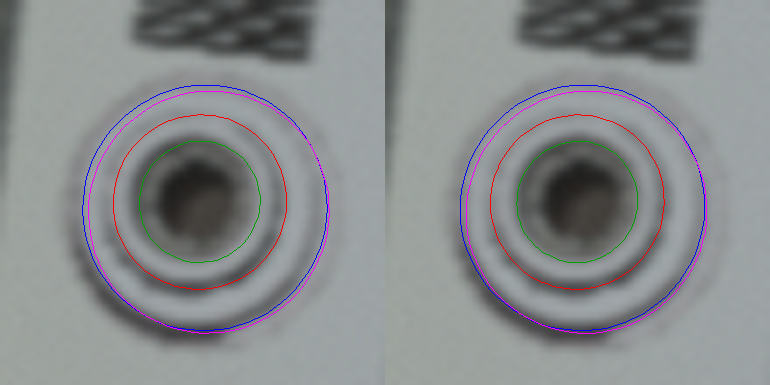

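The overlay shows the collar's axis nearer x=0.463 in both cameras, so the tube was 2–3 mm too far in +x. I'll correct that and also remove the small tilt.

```bash
python3 -c "
from h import *
shift([.4630,-.0248,.1962])"
python3 -m handwheel '[[0,0.2,0,1,0,0,12],[0.1,0.4,0,2,0,0,12],[0.2,0.4,0,3,-0.5,0,12],[0.2,0.4,0,3.5,-1,0,12],[0.2,0.4,0,3.5,-1,0,12],[0.2,0.4,0,3.5,-1,0,12],[0.2,0.4,0,3.5,-1,2,12],[0.2,0.4,0,3.5,-1,2,12]]'; python3 -c "
from h import *
shift([.4630,-.0248,.1952]);print(read_state()['moment'])"
```

```text
t 10.8 tcp [ 0.4666 -0.0252  0.1962] shift mm [ 3.5 -0.9 -0. ] rotvec deg [0.18 0.4  0.  ]
time: 11.8
tcp_pos: [0.4629, -0.0249, 0.194]
orientation: [-3.141, -0.0, 2.764]
wrist_force: [0.2, -0.1, -0.3]
opening: 0.0177
t 11.8 tcp [ 0.4629 -0.0249  0.194 ] shift mm [-0.   0.1 -1.2] rotvec deg [-0.04 -0.01  0.  ]
[-0.03767989  0.01421167  0.00627831]
```

```bash
python3 -m handwheel '[[0,0,0,0,0,1,12],[0,0,0,0,0,2,12],[0,0,0,0,0,3,12],[0,0,0,0,0,4,12],[0,0,0,0,0,5,12],[0,0,0,0,0,6,12],[0,0,0,0,0,7,12],[0,0,0,0,0,8,12]]'; python3 -c "
from h import *
shift([.4630,-.0248,.113]);print(read_state()['moment'])"
```

```text
time: 12.8
tcp_pos: [0.4648, -0.0247, 0.1882]
orientation: [3.14, 0.004, 2.764]
wrist_force: [-1.2, -0.1, 21.1]
opening: 0.0177
t 12.8 tcp [ 0.4648 -0.0247  0.1882] shift mm [ 1.9 -0.9 75.2] rotvec deg [0.11 0.2  0.  ]
[-0.15685517  0.48606949  0.02912863]
```

Contact is at the same height, which suggests the foot is resting on a ledge inside the lead-in. The moments put the contact on the -y side of the tube. I'll slide slowly toward +y while pressing lightly.

```bash
python3 -m handwheel '[[0,0.2,0,0,0,0.5,12],[0,0.2,0,0.2,0.5,1,12],[0,0.2,0,0.4,0.9,1,12],[0,0.2,0,0.6,1.4,1,12],[0,0.2,0,0.7,1.9,1.2,12],[0,0.2,0,0.9,2.3,1.4,12],[0,0.2,0,1.1,2.8,1.6,12],[0,0.2,0,1.1,2.8,1.8,12]]'; python3 -c "
from h import *
shift([.4630,-.0248,.113]);print(read_state()['moment'])
crop(cam('side')['image'],235,170,65,85,9,'s8')"
```

```text
time: 13.8
tcp_pos: [0.4649, -0.0217, 0.1864]
orientation: [3.14, 0.0, 2.764]
wrist_force: [-0.5, -0.1, -0.5]
opening: 0.0181
t 13.8 tcp [ 0.4649 -0.0217  0.1864] shift mm [ 0.6 -3.7 73.4] rotvec deg [0.12 0.01 0.  ]
[ 0.00488517  0.01838159 -0.00236087]
```

View pics/s8.png

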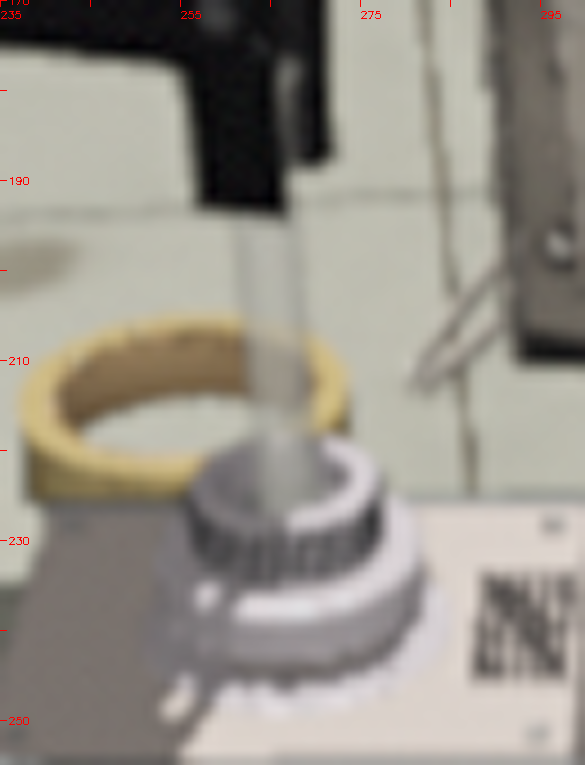

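It has dropped below the contact height with no force. Continuing down.

```bash
python3 -m handwheel '[[0.1,0,0,0,0,1,12],[0.1,0,0,0,0,3,12],[0.1,0,0,0,0,5,12],[0.1,0,0,0,0,7,12],[0.1,0,0,0,0,9,12],[0.1,0,0,0,0,11,12],[0.1,0,0,0,0,13,12],[0.1,0,0,0,0,14,12]]'; python3 -c "
from h import *
shift([.4645,-.0217,.113]);print(read_state()['moment'])"
```

```text
time: 14.85
tcp_pos: [0.4647, -0.0217, 0.1721]
orientation: [3.142, -0.0, 2.764]
wrist_force: [0.4, 0.9, -0.2]
opening: 0.018
t 14.85 tcp [ 0.4647 -0.0217  0.1721] shift mm [ 0.1 -0.1 59.1] rotvec deg [ 0.   -0.01 -0.  ]
[ 0.00198975 -0.04136235  0.0166411 ]
```

```bash
python3 -m handwheel '[[0,0,0,0,0,5,12],[0,0,0,0,0,12,12],[0,0,0,0,0,19,12],[0,0,0,0,0,26,12],[0,0,0,0,0,33,12],[0,0,0,0,0,40,12],[0,0,0,0,0,46,12],[0,0,0,0,0,50,12]]'; python3 -c "
from h import *
shift([.4645,-.0217,.113]);print(read_state()['moment'])
crop(cam('side')['image'],235,170,65,85,9,'s9')"
```

```text
time: 15.85
tcp_pos: [0.4646, -0.0217, 0.1217]
orientation: [-3.141, -0.0, 2.764]
wrist_force: [0.8, 0.6, -0.2]
opening: 0.0177
t 15.85 tcp [ 0.4646 -0.0217  0.1217] shift mm [ 0.1 -0.1  8.7] rotvec deg [-0.01 -0.03  0.  ]
[-0.00755961 -0.00660389 -0.03007939]
```

View pics/s9.png

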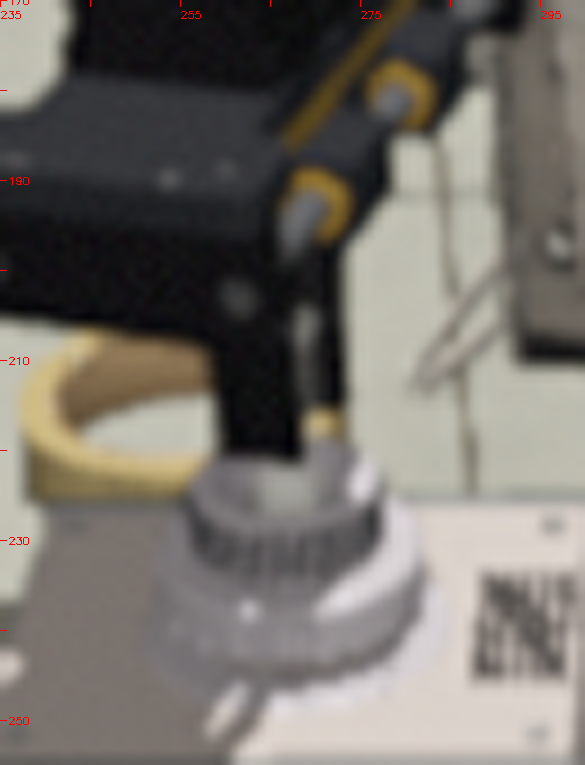

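```bash
python3 -m handwheel '[[0,0,0,0,0,3,12],[0,0,0,0,0,6,12],[0,0,0,0,0,8,12],[0,0,0,0,0,8,12],[0,0,0,0,0,8,20],[0,0,0,0,0,8,40],[0,0,0,0,0,8,60],[0,0,0,0,0,8,62]]'; python3 -c "
from h import *
shift([.4645,-.0217,.113]);print(read_state()['moment'])
crop(cam('side')['image'],235,170,65,85,9,'s10')"
```

```text
time: 16.9
tcp_pos: [0.4644, -0.0217, 0.1134]
orientation: [-3.141, -0.001, 2.764]
wrist_force: [-0.7, 0.3, 0.7]
opening: 0.0419
t 16.9 tcp [ 0.4644 -0.0217  0.1134] shift mm [-0.1 -0.   0.4] rotvec deg [-0.02 -0.04  0.  ]
[-0.05767429  0.00989924 -0.02041324]
```

View pics/s10.png

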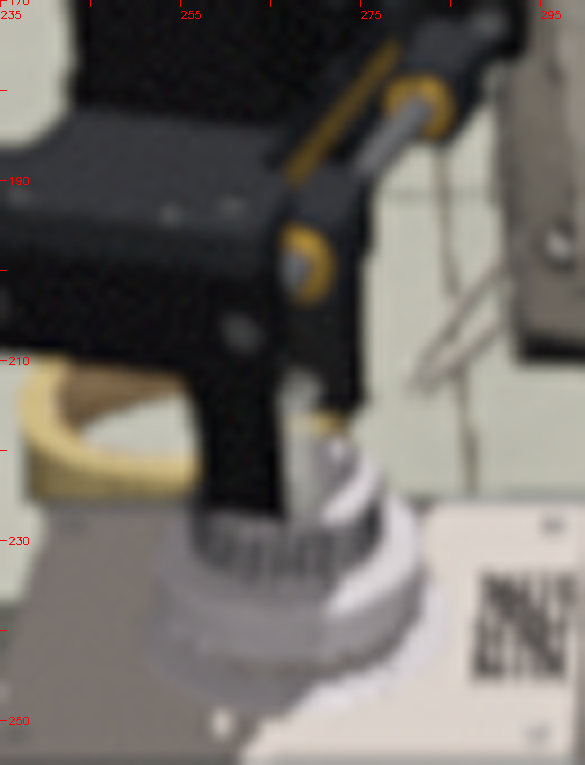

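```bash
python3 -m handwheel '[[0,0,0,0,0,0,62],[0,0,0,0,0,0,62],[0,0,0,0,0,0,62],[0,0,0,0.3,-0.6,4,62],[0,0,0,0.3,-0.6,8,62],[0,0,0,0.3,-0.6,12,62],[0,0,0,0.3,-0.6,16,62],[0,0,0,0.3,-0.6,19,62]]'; python3 -c "
from h import *
shift([.464,-.0222,.0925]);print(read_state()['moment'],read_state()['joint_pos'])
for z in(.133,.143): print(proj('side',[.464,-.0225,z]))
crop(cam('side')['image'],235,170,65,85,9,'s11')"
```

```text
time: 17.95
tcp_pos: [0.4638, -0.0221, 0.094]
orientation: [-3.141, -0.001, 2.764]
wrist_force: [-0.3, -0.5, 0.4]
opening: 0.0625
t 17.95 tcp [ 0.4638 -0.0221  0.094 ] shift mm [-0.2 -0.   1.5] rotvec deg [-0.03 -0.05  0.  ]
[-0.04390468 -0.0126794   0.02438682] [-0.6291692   0.09837099  0.6118495   2.05056869 -0.06644871  1.0124806
  1.20869731]
[266.04684579 212.26511488]
[265.7169252  208.15271509]
```

View pics/s11.png

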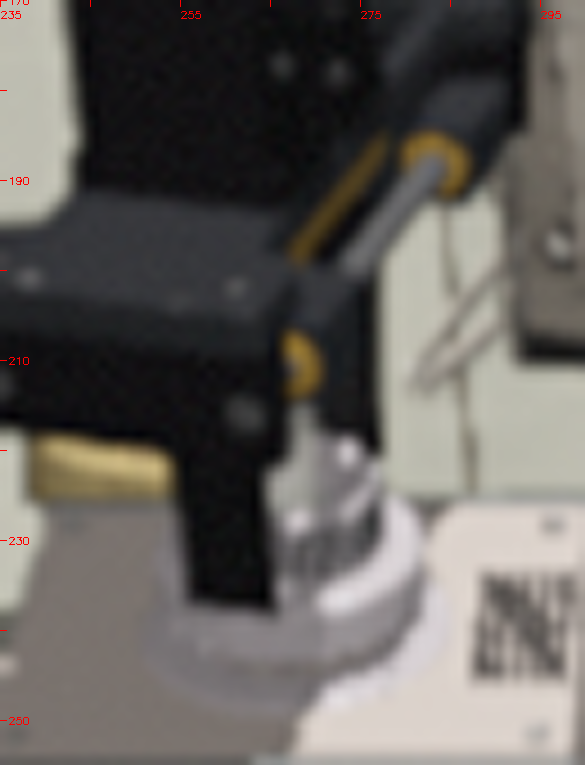

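The tube mouth is at about row 212, where a fully seated tube should be. The fingers straddle the grip, so I'll close on it.

```bash
python3 -m handwheel '[[0,0,0,0,0,1,60],[0,0,0,0,0,1,56],[0,0,0,0,0,1,52],[0,0,0,0,0,1,48],[0,0,0,0,0,1,44],[0,0,0,0,0,1,38],[0,0,0,0,0,1,35],[0,0,0,0,0,1,35]]'; python3 -c "
from h import *
shift([.464,-.0222,.091]);print(read_state()['moment'])"
```

```text
time: 19.0
tcp_pos: [0.4636, -0.0223, 0.0928]
orientation: [-3.141, -0.001, 2.764]
wrist_force: [-0.7, -2.7, 2.6]
opening: 0.0441
t 19.0 tcp [ 0.4636 -0.0223  0.0928] shift mm [-0.3  0.2  1.8] rotvec deg [-0.05 -0.07  0.  ]
[-0.34584494  0.23687775 -0.0491732 ]
```

```bash
python3 -m handwheel '[[0,0,2,0,0,0.5,35],[0,0,4,0,0,1,35],[0,0,6,0,0,1.5,35],[0,0,8,0,0,2,35],[0,0,10,0,0,2.5,35],[0,0,12,0,0,3,35],[0,0,13,0,0,3,35],[0,0,14,0,0,3,35]]'; python3 -c "
from h import *
shift([.464,-.0222,.091]);print(read_state()['moment'])
crop(cam('side')['image'],235,170,65,85,9,'s12')"
```

```text
time: 20.0
tcp_pos: [0.4638, -0.0224, 0.0903]
orientation: [-3.141, -0.001, 2.518]
wrist_force: [-4.8, -1.4, 11.0]
opening: 0.0445
t 20.0 tcp [ 0.4638 -0.0224  0.0903] shift mm [-0.1  0.3 -0.7] rotvec deg [-0.05 -0.05  0.  ]
[-0.50058637  0.93239645  0.17095494]
```

View pics/s12.png

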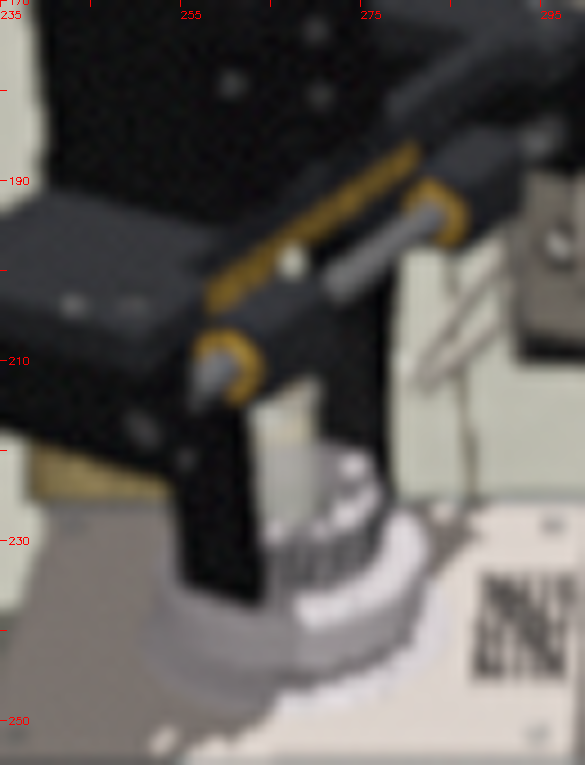

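Yaw has turned 14° clockwise and the collar is down about 2.5 mm at 11 N, so it's on the pin. I'll keep turning with light downward pressure.

```bash
python3 -m handwheel '[[0,0,1,0,0,0.8,35],[0,0,2,0,0,0.8,35],[0,0,3,0,0,0.8,35],[0,0,4,0,0,0.8,35],[0,0,5,0,0,0.8,35],[0,0,6,0,0,0.8,35],[0,0,7,0,0,1.2,35],[0,0,7,0,0,1.5,35]]'; python3 -c "
from h import *
print(read_state()['moment'])"
```

```text
time: 21.05
tcp_pos: [0.464, -0.0225, 0.0898]
orientation: [-3.141, -0.001, 2.393]
wrist_force: [-7.9, -1.7, 20.7]
opening: 0.0441
[-0.65735461  2.05250435  0.18121879]
```

```bash
python3 -m handwheel '[[0,0,1,0,0,0.5,35],[0,0,2,0,0,0.5,35],[0,0,3,0,0,0.5,35],[0,0,4,0,0,0.5,35],[0,0,5,0,0,0.5,35],[0,0,6,0,0,0.5,35],[0,0,7,0,0,0.8,35],[0,0,8,0,0,1,35]]'; python3 -c "
from h import *
print(read_state()['moment'])"
```

```text
time: 22.05
tcp_pos: [0.464, -0.0226, 0.0897]
orientation: [-3.141, -0.002, 2.252]
wrist_force: [-8.6, -2.7, 20.2]
opening: 0.0444
[-0.51877957  2.06856025  0.16604831]
```

```bash
python3 -m handwheel '[[0,0,1,0,0,0.5,35],[0,0,2,0,0,0.5,35],[0,0,3,0,0,0.5,35],[0,0,4,0,0,0.5,35],[0,0,5,0,0,0.5,35],[0,0,6,0,0,0.5,35],[0,0,7,0,0,0.7,35],[0,0,8,0,0,0.9,35]]'; python3 -c "
from h import *
print(read_state()['moment'])"
```

```text
time: 23.05
tcp_pos: [0.4637, -0.0224, 0.0888]
orientation: [-3.14, -0.002, 2.11]
wrist_force: [-3.8, -1.5, 5.8]
opening: 0.0441
[-0.18943753  0.85593153  0.05666224]
```

```bash
python3 -m handwheel '[[0,0,1,0,0,0.5,35],[0,0,2,0,0,0.5,35],[0,0,3,0,0,0.5,35],[0,0,4,0,0,0.5,35],[0,0,5,0,0,0.5,35],[0,0,6,0,0,0.5,35],[0,0,7,0,0,0.7,35],[0,0,8,0,0,0.9,35]]'; python3 -c "
from h import *
print(read_state()['moment'])"
```

```text
time: 24.05
tcp_pos: [0.4636, -0.0223, 0.088]
orientation: [-3.14, -0.002, 1.969]
wrist_force: [-2.6, -1.4, 5.5]
opening: 0.0446
[-0.30229612  0.5909082   0.10506945]
```

The force fell from 20 N to about 5.5 N while z kept sinking, so the keyway is over the pin. Pushing straight down now.

```bash
python3 -m handwheel '[[0,0,0,0,0,0.5,35],[0,0,0,0,0,1,35],[0,0,0,0,0,1.5,35],[0,0,0,0,0,2,35],[0,0,0,0,0,2.5,35],[0,0,0,0,0,3,35],[0,0,0,0,0,3.5,35],[0,0,0,0,0,4,35]]'; python3 -c "
from h import *
print(read_state()['moment'])"
```

```text
time: 25.05
tcp_pos: [0.4637, -0.0224, 0.0846]
orientation: [-3.14, -0.002, 1.968]
wrist_force: [-7.0, -2.3, 17.8]
opening: 0.0444
[-0.44666217  1.73661343  0.01783704]
```

```bash
python3 -m handwheel '[[0,0,0,0,0,0.5,35],[0,0,0,0,0,1,35],[0,0,0,0,0,1.5,35],[0,0,0,0,0,2,35],[0,0,0,0,0,2.5,35],[0,0,0,0,0,2.5,35],[0,0,0,0,0,2.5,35],[0,0,0,0,0,2.5,35]]'; python3 -c "
from h import *
print(read_state()['moment'])
crop(cam('side')['image'],235,170,65,85,9,'s13')"
```

```text
time: 26.05
tcp_pos: [0.4639, -0.0224, 0.0842]
orientation: [-3.14, -0.004, 1.966]
wrist_force: [-15.8, -2.9, 40.4]
opening: 0.0442
[-0.62035001  3.94687807  0.01904331]
```

View pics/s13.png

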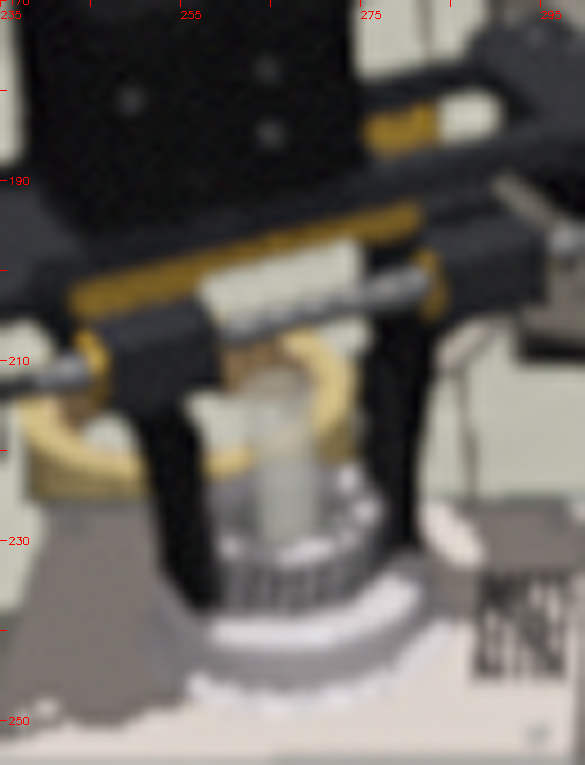

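The collar has reached a hard stop: z=0.0842, and an extra 22 N moved it only 0.4 mm. In the picture the grip rim and ledge sit about 3–3.7 px lower than when raised, or roughly 7–8 mm. The tube mouth is at about (266,212), still seated. I'll ease the push to a moderate hold.

```bash
python3 -m handwheel '[[0,0,0,0,0,1.5,35],[0,0,0,0,0,1.2,35],[0,0,0,0,0,1.2,35],[0,0,0,0,0,1.2,35],[0,0,0,0,0,1.2,35],[0,0,0,0,0,1.2,35],[0,0,0,0,0,1.2,35],[0,0,0,0,0,1.2,35]]'
python3 - <<'E'
from h import *
im=camera('side')['image']
a=cv2.imread('pics/side0.png')
f=lambda i:cv2.resize(i[200:260,240:300],None,fx=6,fy=6,interpolation=cv2.INTER_CUBIC)
cv2.imwrite('pics/cmp.png',np.hstack([f(a),f(im)]))
cv2.imwrite('pics/full.png',im)
E
```

```text
time: 27.1
tcp_pos: [0.4638, -0.0224, 0.0844]
orientation: [-3.139, -0.005, 1.964]
wrist_force: [-13.5, -1.6, 28.5]
opening: 0.0445
```

View pics/cmp.png

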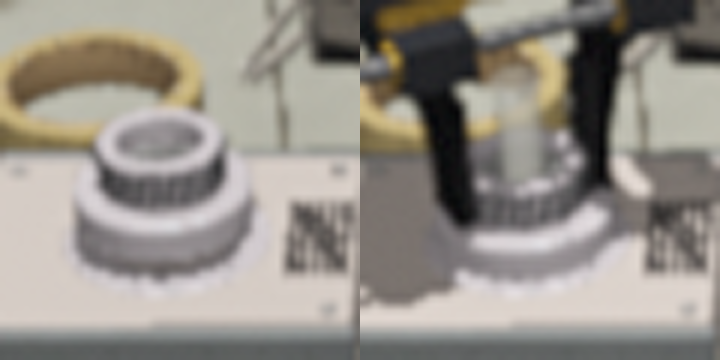

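View pics/full.png

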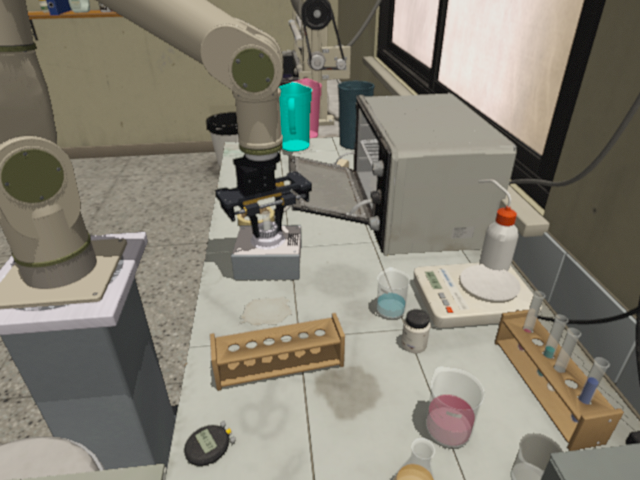

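Run:
```python
from h import *
a=cv2.cvtColor(cv2.imread('pics/side0.png'),6);b=cv2.cvtColor(cv2.imread('pics/full.png'),6)
for i in (a,b): print([int(v) for v in i[218:252,265:270].mean(1)])
for r,z in((.023,.109),(.023,.091),(.033,.091),(.033,.076)):
    print(z,proj('side',[.464,-.0245-r,z])[1].round(2),proj('side',[.464,-.0245-r,z-.008])[1].round(2))
```

```text
[199, 187, 158, 145, 142, 141, 138, 133, 159, 191, 175, 125, 98, 97, 94, 95, 122, 164, 200, 215, 197, 159, 142, 142, 140, 122, 102, 112, 155, 193, 208, 208, 206, 206]
[174, 168, 161, 158, 160, 159, 156, 154, 154, 155, 153, 154, 164, 170, 145, 110, 100, 103, 99, 108, 150, 198, 217, 202, 168, 147, 143, 143, 160, 196, 214, 215, 213, 213]
0.109 227.9 231.11
0.091 235.09 238.24
0.091 237.58 240.75
0.076 243.5 246.61
```

The collar edges have dropped 3.0–3.6 px, against 3.15 px predicted for 8 mm, so it is fully home. Handing in.

```bash
python3 -c "
from rig import *
print(close_job());s=read_state();print(s['time'],s['tcp_pos'],s['wrist_force'])"
```

```text
the job is handed in; nothing more can be done
None
the job is handed in; nothing more can be done
```

The job is handed in at about 27 s: the tube is standing in the well, and the gripper is still holding the collar pushed home.

**What I did:** I lifted the tube from the rack and lowered it into the well. I then gripped the collar and turned it clockwise while pressing lightly. Somewhere between 29° and 37° the force fell from 20 N to 6 N as the keyway came over the pin. I turned on to 45.5°, then pushed straight down.

**Last checks:**
- **Collar:** it was against a hard stop, held with about 28 N. In the side picture it had dropped 3.0–3.6 px, against 3.15 px expected for 8 mm. The fingers themselves sank about 8.4–8.6 mm from where they gripped.
- **Tube:** its mouth was at about row 212 of the side picture, where a fully seated, upright tube should be.
- **Other things:** the last side picture showed nothing moved. I judged this by eye only, and the arm hides part of the tape roll.

**What didn't go cleanly:**
- On the way in, the tube's foot twice landed on the edge of the well at 20–25 N, because the cameras put the well's y about 3 mm off where the tube went in. It dropped in freely after I slid it about 3 mm to +y.
- The fingers pressed the collar with a 40 N peak when it reached the stop. I then eased off.
- The top camera was no use for the work at the rack and the meter, because the arm blocked it.

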